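# Clamp a core insert in the ratchet vise

## Task

Stand the polished core insert upright on the vise bed between the brass-covered jaws and let go of it. Then hold the red handle and pump it back and forth from stop to stop, one tooth per stroke, until the insert is firmly clamped: stop pumping as soon as a stroke has become clearly heavy, and let go. Do not overtighten or ram the lever against its stops, do not push the jaw or the ratchet wheel by hand, and leave the lap, the stone and the parallel bar where they lie.

Things in the scene. Friction and masses are not known exactly. Their poses are not given: they have to be found in the camera images.
- vise: Green bench vise 290 mm long (its y, from -160 to +130 mm), 100 mm wide, fixed to the bench; origin on its underside. Fixed jaw at its -y end, moving jaw and ratchet wheel towards +y; jaw faces are square to y, 64 mm wide, tops 66 mm above the bench. Wheel axis upright at (0, +75 mm). 16-tooth wheel, 6 mm of jaw per tooth; the moving jaw closes towards -y and cannot slip back.
- seat (a point): Point on the flat bed between the jaws, 30 mm above the bench; axes as the vise. Stand the insert here. The moving jaw face starts 22 mm from it (+y side); the spring-backed brass cover of the fixed jaw stands 22 to 47 mm from it (-y side), differently packed each time, and gives way under load. The moving jaw pushes the insert over to it.
- handle (a point): Centre of the red upright grip of the pump lever: cylinder 22 mm across, 60 mm tall (74 to 134 mm above the bench; this point is at 110 mm), turning freely on its pin. It sits 105 mm from the upright wheel axis, on the vise's -x side, and swings 0.49 rad (52 mm) between two rubber stops, evenly about the -x direction. It starts anywhere between them and stays where left.
- insert_center (a point): Centre (half-way up, 40 mm over its foot) of the bright steel core insert: a plain cylinder 34 mm across and 80 mm tall, 0.56 kg, standing on the bench, left or right of the vise.
- lap: Round copper lap 60 mm across, 18 mm thick, with a short steel boss 18 mm across and 10 mm high on top; lies on the bench, on the other side of the vise from the insert. Origin: centre of its underside. Leave alone.
- stone: Grey silicon carbide stone 100 x 25 x 13 mm lying on the bench along its own x, far right of the vise. Origin: centre of its underside. Leave alone.
- parallel: Steel parallel bar 150 x 10 x 25 mm lying on the bench along its own x, far left of the vise. Origin: centre of its underside. Leave alone.
- lever_axis (a point): Point on the upright axis of lever and wheel, 72 mm up; axes as the vise. A working stroke swings the grip towards the jaws (-y) to the front stop, the return (+y) to the back stop takes up the next tooth; feel both stops, reach within 4 mm of each. Working strokes take 0.5 to 2 N at the grip while the jaw is free; with the insert caught, each tooth adds 5 to 6 N. Well clamped: the first stroke of 5.5 N or more.

How it is judged:
On the way, in this order (a step that is already met when the one before it is completed fails the run):
1. the insert stands upright on the bed between the jaws, let go and not yet clamped (angle between insert_center's own z axis and vertical below 0.08 rad and height (world z) of insert_center between 0.066 and 0.074 m and x of insert_center in the frame of seat between -0.015 and 0.015 m and horizontal distance between insert_center and seat below 0.03 m and contact force between the fingers and insert below 0.1 N and contact force between jaw_c0 and insert below 10 N), for 0.2 s.
2. the jaws clamp the insert, with the lever in the gripper or let go (angle between insert_center's own z axis and vertical below 0.08 rad and height (world z) of insert_center between 0.066 and 0.074 m and x of insert_center in the frame of seat between -0.015 and 0.015 m and contact force between each of jaw_c0, fixed_cover_c0 and insert above 30 N and contact force between the fingers and insert below 0.1 N), for 0.2 s.
At the end, for the whole second after the job is handed in: The insert stands upright (within 0.08 rad) and at rest on the vise bed, within 15 mm of the middle of the jaws' width, clamped by both brass covers (jaw_c0 of the moving jaw, fixed_cover_c0) with more than 30 N each (angle between insert_center's own z axis and vertical below 0.08 rad and height (world z) of insert_center between 0.066 and 0.074 m and x of insert_center in the frame of seat between -0.015 and 0.015 m and contact force between each of jaw_c0, fixed_cover_c0 and insert above 30 N and linear speed of insert below 0.01 m/s and angular speed of insert below 0.05 rad/s); the robot touches nothing.
It fails at once if the insert is clamped with more than 105 N (overtightened; about 13 to 16 N at the grip) (contact force between jaw_c0 and insert above 105 N).
It fails at once if the lever is pressed on a stop with more than 40 N (about 27 N at the grip) (contact force between lever and front_stop above 40 N or contact force between lever and back_stop above 40 N).
It fails at once if the jaw or the ratchet wheel is pushed by hand with more than 10 N (contact force between any of the fingers, the arm and jaw above 10 N or contact force between any of the fingers, the arm and wheel above 10 N).
It fails at once if the lap, the stone or the parallel bar is moved by more than 30 mm (distance of any of lap, stone, parallel from where it was at the start of the episode above 0.03 m).
It also fails if it takes over 72 s, if anything falls off the work surface, if the arm or the gripper's body presses on something with over 40 N, if the wrist force passes 120 N, or if a joint passes its speed limit or range.

## Robot

A 6-joint arm with a two-finger parallel gripper is mounted at the origin on the work surface. World frame = base frame: x ahead of the robot, y to its left, z up, the work surface at z = 0. Lengths are in m, angles in rad, forces in N, time in s.
With the tool pointing down it reaches from about 0.425 to 1.125 m from the base axis. Payload 14.9 kg.
Tool frame: the origin (TCP) lies between the finger pads; the fingertips stand 19 mm ahead of it and the grasp point (between the pads) is the TCP (env.nose_length is the distance from the TCP to the fingertips, in m); z points along the fingers, y is the line along which they close (so a half turn about z gives the same grasp; the last joint's range is limited). The gripper opens to 91 mm and grips with 3 to 60 N. Pads are 32 mm wide; open, the fingers measure 118 mm over their backs; the gripper's body (76 mm by 178 mm) begins 60 mm behind the grasp point.
Start: joints at [1.292, 0.379, 1.734, -0, 1.028, -0.033], TCP at [0.17, 0.679, 0.212] pointing down, gripper open.
Joint ranges: [-2.77, 2.77], [-0.74, 2.19], [0, 2.66], [-1.06, 4.2], [0.31, 2.87], [-3.08, 3.08]. Speed limits (rad/s): [1.89, 1.89, 2.39, 3.14, 3.14, 3.14].

## Interface

Orientations are given as a rotation vector (axis times angle).
In Python, from bench import env gives the robot as it stands.
- The arm moves only by the tool play_rows, never from a script. Its arguments are lists of equal length, an entry for each row: "offset": the shift along the tool's x, y, z in m, a list of three; "roll": the turn about the tool's z in degrees. In form: {"offset": [[dx, dy, dz], ...], "roll": [roll, ...]}. A call has 1 to 5 rows; each row is the pose to reach, as a shift and turn from the pose commanded when the call began, along the tool's axes at that moment; what a row does not reach only later rows make up. A row lasts 1/10 s, in which the tool goes at most 50 mm and 8.59 degrees, less where a joint would pass 70% of its speed; a pose out of reach is approached as far as the arm can. A call with a gripper value outside its range is refused whole. "claw" is the finger opening in m, from 0 to 0.0912, set as the call begins (left out, the last holds). The fingers move at their own pace and stop on an object; "force" is the grip in N (left out, the last holds). Time passes only in rows, so rows that repeat a pose let the fingers close. It gives the time, the measured TCP pose, the force, the opening and the grip force at its end, in the units of the state.
- env.get_obs(): the state, without advancing time (a new reading comes with each control period).
- env.read_camera(name): name is "scene" or "top" or "wrist"; returns the picture (384x512x3 uint8, red, green, blue); there is no depth.
- env.get_calibration(name): a dict with "fx", "fy", "cx", "cy" (pixels), "world_from_camera" (4x4, takes a point from camera to world coordinates). Camera axes: x right, y up, looking along -z (the intrinsics and any distortion apply to the point x, -y, -z); pixel columns grow to the right and rows downward; lengths in m; the calibration is good to about 2 mm. The wrist camera is an equidistant fisheye: a pixel r from the principal point sees the ray r / f radians off the axis. A picture is of the moment at which its call begins: read the wrist's pose just before it. get_calibration takes no time and is no camera call; for the wrist camera it gives the pose at the moment of the call.
- env.close_job(): hands the job in; it is judged then, once.
The state is a dict: "time_s": time; "qpos": joint angles; "joint_velocities": joint speeds; "tau": joint torques, N m; "position": TCP position; "tool_rot": TCP orientation; "wrist_force": force on the tool from outside, world axes, zero at the start; "moment": the same for the moment, N m; "width": finger opening in m; "finger_force": force on a finger pad.
Only numpy, scipy, OpenCV 4.12 (cv2) and the standard library are available. Lean on these libraries where they do the work, as an engineer would, in place of code of your own. Each camera call takes 0.05 s, during which the arm holds its last target. There are 200 camera calls.

## Working session

There is one attempt and no reset: what is moved stays moved. The work goes in short steps, Python scripts to look and compute and a tool call to move; the robot and the scene stay as the last step left them, time stands still between calls to the robot, and variables do not carry over. Pictures are saved under pics/ and viewed, at most 10 in all, crops included, and the job is handed in when it is done.

Besides the shell and the picture viewer there is one more tool, called as name([rows], argument=value, ...), one row to a line, values as JSON. play_rows: Moves the arm, as the interface text tells. Its arguments: {"type":"object","properties":{"offset":{"type":"array","items":{"type":"array","items":{"type":"number"}}},"roll":{"type":"array","items":{"type":"number"}},"claw":{"type":"number"},"force":{"type":"number"}},"required":["offset","roll"]}

```bash
mkdir -p pics; ls
python3 - <<'E'
from bench import env
import cv2,numpy as np
o=env.get_obs();print({k:np.round(v,3) for k,v in o.items()})
for n in("top","scene"):
    im=env.read_camera(n);cv2.imwrite(f"pics/{n}0.png",im[:,:,::-1])
    c=env.get_calibration(n);print(n,c)
a=cv2.imread("pics/top0.png");b=cv2.imread("pics/scene0.png")
E
```

```text
pics
{'time_s': np.float64(0.0), 'qpos': array([ 1.292,  0.379,  1.735, -0.   ,  1.028, -0.033]), 'joint_velocities': array([-0.   , -0.   , -0.   , -0.001,  0.002, -0.001]), 'tau': array([ 1.0000e-03, -7.6375e+01, -4.3436e+01,  6.5000e-02,  4.3000e-02,
       -0.0000e+00]), 'position': array([0.17 , 0.679, 0.211]), 'tool_rot': array([-3.850e-01, -3.118e+00,  2.000e-03]), 'wrist_force': array([ 0.394, -1.124, -0.767]), 'moment': array([0.031, 0.007, 0.022]), 'finger_force': np.float64(0.0), 'width': np.float64(0.091)}
top {'fx': 351.72274674265805, 'fy': 351.72274674265805, 'cx': 254.43661518501003, 'cy': 191.02744053560195, 'world_from_camera': array([[-0.01333745,  0.99711058, -0.07478372,  0.49634564],
       [-0.99985745, -0.01407376, -0.00932749, -0.00260947],
       [-0.01035302,  0.07464866,  0.99715615,  1.02632796],
       [ 0.        ,  0.        ,  0.        ,  1.        ]])}
scene {'fx': 414.4943113512769, 'fy': 414.4943113512769, 'cx': 260.22532354476056, 'cy': 194.04872580018508, 'world_from_camera': array([[-0.13275115, -0.81515479,  0.56382604,  1.090916  ],
       [ 0.9911197 , -0.11357972,  0.06914762,  0.06134313],
       [ 0.00767319,  0.56799852,  0.8229938 ,  0.86838522],
       [ 0.        ,  0.        ,  0.        ,  1.        ]])}
```

View pics/top0.png

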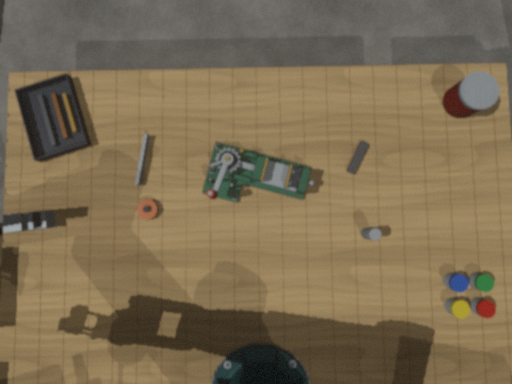

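View pics/scene0.png

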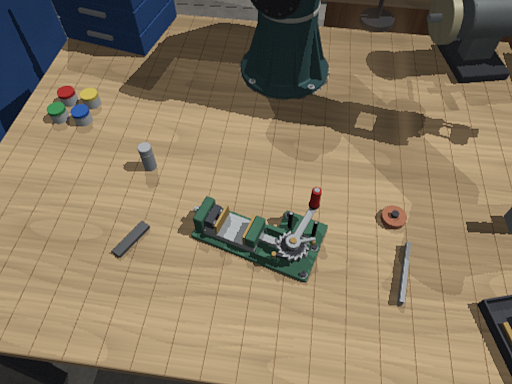

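The top view shows the vise around (258,172), wheel (228,160), red grip (212,193), and insert (373,234), with the lap at (148,209). In the scene view the grip is at (315,197) and the insert at (147,157). Next I'll enlarge both.

Run:
```python
import cv2,numpy as np
a=cv2.imread("pics/top0.png")[130:210,195:325];b=cv2.imread("pics/scene0.png")[175:285,185:335]
a=cv2.resize(a,None,fx=5,fy=5,interpolation=cv2.INTER_CUBIC)[:, :]
b=cv2.resize(b,None,fx=4,fy=4,interpolation=cv2.INTER_CUBIC)
c=np.zeros((600,800,3),np.uint8)
a=cv2.resize(a,(400,246));b=cv2.resize(b,(480,352))
c[:246,:400]=a;c[248:600,:480]=b
i=cv2.imread("pics/top0.png")[215:250,350:400];c[:246,410:410+351]=cv2.resize(i,(351,246),interpolation=cv2.INTER_CUBIC)
i=cv2.imread("pics/scene0.png")[135:180,125:170];c[260:560,490:790]=cv2.resize(i,(300,300),interpolation=cv2.INTER_CUBIC)
cv2.imwrite("pics/c1.png",c)
```

```text
(no output)
```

View pics/c1.png

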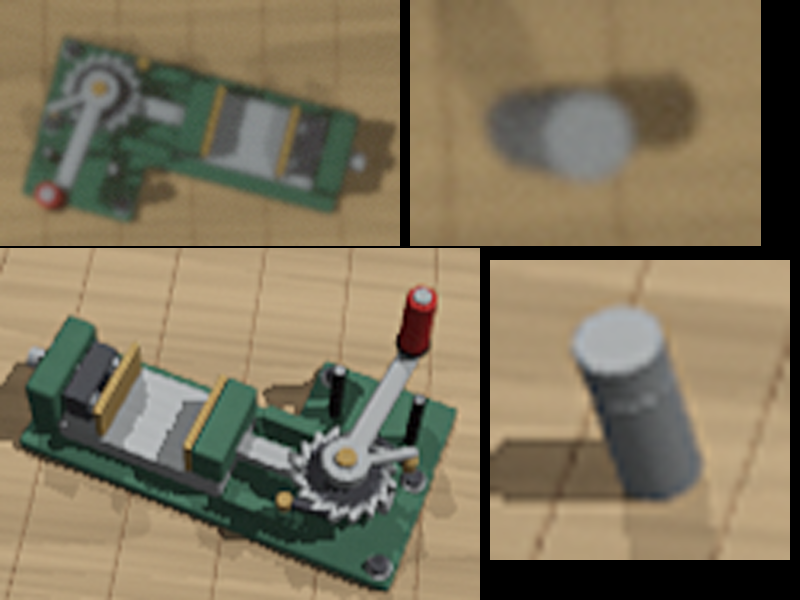

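```bash
cat > h.py <<'E'
from bench import env
import cv2,numpy as np
from scipy.spatial.transform import Rotation as R
def ray(n,u,v,c=None):
    c=c or env.get_calibration(n);T=np.array(c["world_from_camera"])
    x=(u-c["cx"])/c["fx"];y=(v-c["cy"])/c["fy"]
    if n=="wrist":
        r=np.hypot(x,y)+1e-9;d=np.array([x/r*np.sin(r),-y/r*np.sin(r),-np.cos(r)])
    else: d=np.array([x,-y,-1.])
    return T[:3,3],T[:3,:3]@d/np.linalg.norm(d)
def onz(n,u,v,z,c=None):
    o,d=ray(n,u,v,c);return o+d*(z-o[2])/d[2]
def tri(rs):
    A=sum(np.eye(3)-np.outer(d,d) for o,d in rs);b=sum((np.eye(3)-np.outer(d,d))@o for o,d in rs)
    return np.linalg.solve(A,b)
def proj(n,p,c=None):
    c=c or env.get_calibration(n);T=np.array(c["world_from_camera"]);q=T[:3,:3].T@(np.array(p)-T[:3,3]);q=np.array([q[0],-q[1],-q[2]])
    if n=="wrist":
        h=np.hypot(q[0],q[1])+1e-9;t=np.arctan2(h,q[2]);x,y=q[0]/h*t,q[1]/h*t
    else:x,y=q[0]/q[2],q[1]/q[2]
    return np.array([c["cx"]+c["fx"]*x,c["cy"]+c["fy"]*y])
def tool(p,pt=None):   # world displacement -> tool axes
    o=env.get_obs();M=R.from_rotvec(o["tool_rot"]).as_matrix();return M.T@(np.array(p)-o["position"])
E
python3 - <<'E'
from h import *
for k,t,s,z in(("ins",(375.4,234.2),(144.5,147.5),.08),("grip",(211.3,193),(317.2,190.3),.134),("wheel",(226.9,158.6),(293.4,240.3),.08)):
    print(k,onz("top",*t,z).round(4),onz("scene",*s,z).round(4),tri([ray("top",*t),ray("scene",*s)]).round(4))
m=onz("top",264.2,169,.066);f=onz("top",288.6,175.5,.066);print(m,f,np.linalg.norm(m-f))
M=R.from_rotvec(env.get_obs()["tool_rot"]).as_matrix();print(M.round(3))
c=env.get_calibration("wrist");print(c)
E
```

```text
ins [ 0.4474 -0.3145  0.08  ] [ 0.4507 -0.31    0.08  ] [ 0.4469 -0.3141  0.0756]
grip [0.5598 0.1156 0.134 ] [0.5609 0.1207 0.134 ] [0.5598 0.1184 0.1319]
wheel [0.6568 0.0799 0.08  ] [0.6606 0.0817 0.08  ] [0.6577 0.0811 0.0745]
[ 0.62873332 -0.02128723  0.066     ] [ 0.60977369 -0.08795168  0.066     ] 0.0693081278211422
[[-0.97   0.243 -0.   ]
 [ 0.243  0.97  -0.001]
 [ 0.    -0.001 -1.   ]]
{'fx': 297.3186396354542, 'fy': 297.3186396354542, 'cx': 253.10438910855194, 'cy': 189.2878121058845, 'world_from_camera': array([[ 0.24403003, -0.93464587, -0.25862415,  0.09821034],
       [ 0.96976686,  0.23484526,  0.06633211,  0.69664041],
       [-0.00126038, -0.26699216,  0.96369788,  0.38435564],
       [ 0.        ,  0.        ,  0.        ,  1.        ]])}
```

play_rows([
  [-0.223,-0.108,0],
  [-0.223,-0.108,0],
  [-0.223,-0.108,0],
  [-0.223,-0.108,0],
  [-0.223,-0.108,0],
], roll=[30,30,30,30,30], claw=0.08)

```text
time_s: 0.6
position: [0.3616, 0.5183, 0.212]
tool_rot: [-1.183, -2.91, 0.0]
wrist_force: [0.2, 1.1, -0.3]
width: 0.08
finger_force: 0.0
```

play_rows([
  [-0.25,-0.033,0],
  [-0.25,-0.033,0],
  [-0.25,-0.033,0],
  [-0.25,-0.033,0],
  [-0.25,-0.033,0],
], roll=[30,30,30,30,30])

```text
time_s: 1.1
position: [0.5165, 0.3221, 0.212]
tool_rot: [-1.896, -2.505, 0.0]
wrist_force: [0.8, 0.3, -0.2]
width: 0.0799
finger_force: 0.0
```

play_rows([
  [-0.245,-0.05,0],
  [-0.245,-0.05,0],
  [-0.245,-0.05,0],
  [-0.245,-0.05,0],
  [-0.245,-0.05,0],
], roll=[32,32,32,32,32])

```text
time_s: 1.6
position: [0.5344, 0.0728, 0.2121]
tool_rot: [-2.514, -1.884, 0.0]
wrist_force: [0.7, 0.9, -0.3]
width: 0.0799
finger_force: 0.0
```

play_rows([
  [-0.11,0.09,0],
  [-0.11,0.09,0],
  [-0.11,0.09,0],
  [-0.11,0.09,0],
  [-0.11,0.09,0],
], roll=[0,0,0,0,0])

```text
time_s: 2.1
position: [0.5905, -0.0565, 0.2117]
tool_rot: [-2.511, -1.886, 0.001]
wrist_force: [-1.4, 0.4, -0.2]
width: 0.0802
finger_force: 0.0
```

Run:
```python
from h import *
import pickle
c=env.get_calibration("wrist");im=env.read_camera("wrist");pickle.dump(c,open("w1.pkl","wb"))
cv2.imwrite("pics/w1.png",cv2.resize(im[:,:,::-1],(768,576),interpolation=cv2.INTER_CUBIC))
print(env.get_obs()["position"])
```

```text
[ 0.59024642 -0.05565653  0.21172518]
```

View pics/w1.png

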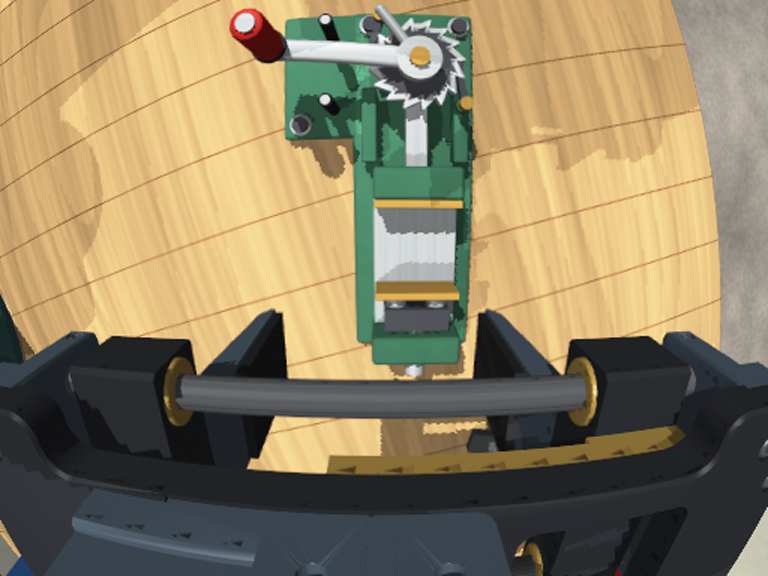

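Run:
```python
from h import *
import pickle
c=pickle.load(open("w1.pkl","rb"))
P=lambda u,v,z:onz("wrist",u/1.5,v/1.5,z,c)
ml,mr=P(374,208,.066),P(463,208,.066);fl,fr=P(376,292,.066),P(459,293,.066);w=P(420,56,.09);w2=P(420,56,.08)
g=P(246,22,.134)
print(ml,mr,np.linalg.norm(ml-mr));print(fl,fr,np.linalg.norm(fl-fr));print(w,w2,g)
m=(ml+mr)/2;f=(fl+fr)/2
for v in(w-f,w-m,m-f):print(np.degrees(np.arctan2(v[0],v[1])),np.linalg.norm(v))
a=mr-ml;print(np.degrees(np.arctan2(-a[1],a[0])))
print("m",m,"f",f)
```

```text
[ 0.59958697 -0.01422513  0.066     ] [ 0.66144777 -0.03155577  0.066     ] 0.06424258360933967
[ 0.58339032 -0.07460793  0.066     ] [ 0.64314869 -0.0928783   0.066     ] 0.06248895687489114
[0.65798816 0.07780098 0.09      ] [0.65953555 0.0799268  0.08      ] [0.56286973 0.12023627 0.134     ]
15.473157948152243 0.16932883057511916
15.260143081133274 0.10709532076934766
15.824665306105068 0.06324979153254943
15.650503161372198
m [ 0.63051737 -0.02289045  0.066     ] f [ 0.6132695  -0.08374312  0.066     ]
```

The wrist view shows moving brass cover's edge at row 208 (cols 374–463), the fixed one near row 292, wheel pin (420,56) and grip top (246,22), in 768x576 pixels. Gap is about 63 mm and yaw 15.6°. Now to the insert.

play_rows([
  [-0.24,-0.066,0],
  [-0.24,-0.066,0],
  [-0.24,-0.066,0],
  [-0.24,-0.066,0],
  [-0.24,-0.066,0],
], roll=[0,0,0,0,0])

```text
time_s: 2.65
position: [0.4596, -0.2682, 0.2122]
tool_rot: [2.508, 1.891, 0.0]
wrist_force: [-0.1, -1.0, 0.4]
width: 0.0802
finger_force: 0.0
```

play_rows([
  [0,0,0],
], roll=[0])

```text
time_s: 2.75
position: [0.4585, -0.2704, 0.2122]
tool_rot: [2.513, 1.886, -0.001]
wrist_force: [0.7, 0.4, 0.3]
width: 0.0802
finger_force: 0.0
```

Run:
```python
from h import *
import pickle
c=env.get_calibration("wrist");im=env.read_camera("wrist")
for z in(0,.08):print(proj("wrist",[.447,-.314,z],c)*1.5)
cv2.imwrite("pics/w2.png",cv2.resize(im[:,:,::-1],(768,576),interpolation=cv2.INTER_CUBIC))
pickle.dump(c,open("w2.pkl","wb"))
print(env.get_obs()["position"])
```

```text
[379.72184596 298.32357217]
[379.79054082 330.79142809]
[ 0.45969381 -0.26876095  0.21215616]
```

View pics/w2.png

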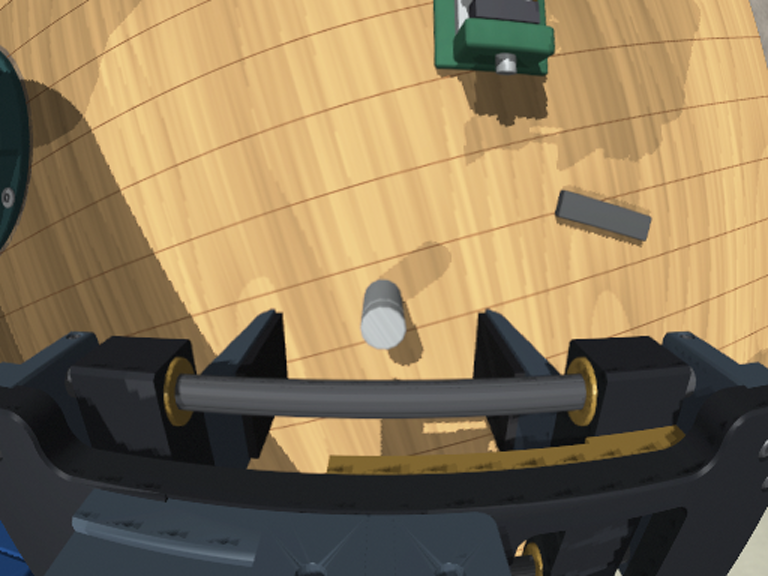

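The insert's top is at (384,328), and it sits between the fingers (cols 282–480).

Run:
```python
from h import *
import pickle
c=pickle.load(open("w2.pkl","rb"))
p=onz("wrist",256,218.5,.08,c);p[2]=.06;print(p,tool(p))
```

```text
[ 0.45062812 -0.31256417  0.06      ] [-0.04460264  0.00354113  0.15215278]
```

play_rows([
  [-0.045,0.0035,0],
  [-0.045,0.0035,0.04],
  [-0.045,0.0035,0.08],
  [-0.045,0.0035,0.12],
  [-0.045,0.0035,0.152],
], roll=[0,0,0,0,0])

```text
time_s: 3.3
position: [0.452, -0.3101, 0.0581]
tool_rot: [-2.507, -1.891, 0.0]
wrist_force: [1.0, -0.5, -0.4]
width: 0.0802
finger_force: 0.0
```

play_rows([
  [0,0,0],
], roll=[0])

```text
time_s: 3.4
position: [0.4503, -0.309, 0.0566]
tool_rot: [-2.503, -1.888, 0.003]
wrist_force: [-0.1, 0.7, 1.0]
width: 0.0803
finger_force: 0.0
```

play_rows([
  [0,0,0],
  [0,0,0],
  [0,0,0],
  [0,0,0],
  [0,0,0],
], roll=[0,0,0,0,0], claw=0.03, force=25)

```text
time_s: 3.9
position: [0.4521, -0.3127, 0.0609]
tool_rot: [2.509, 1.888, 0.001]
wrist_force: [0.0, -0.6, -0.0]
width: 0.0432
finger_force: 0.0
```

play_rows([
  [0,0,0],
  [0,0,0],
  [0,0,0],
  [0,0,0],
  [0,0,0],
], roll=[0,0,0,0,0])

```text
time_s: 4.4
position: [0.4514, -0.3124, 0.0603]
tool_rot: [-2.51, -1.888, 0.001]
wrist_force: [-4.3, 1.5, 7.5]
width: 0.033
finger_force: 25.0
```

play_rows([
  [0,0,-0.03],
  [0,0,-0.07],
  [0.02,0,-0.11],
  [0.05,0.01,-0.12],
  [0.09,0.02,-0.12],
], roll=[0,0,0,0,0])

```text
time_s: 4.9
position: [0.4969, -0.2317, 0.1822]
tool_rot: [2.51, 1.885, 0.002]
wrist_force: [1.1, 0.2, -5.6]
width: 0.0334
finger_force: 24.9
```

play_rows([
  [0.04,0.015,0],
  [0.08,0.03,0],
  [0.125,0.045,0],
  [0.165,0.06,0],
  [0.195,0.0725,0],
], roll=[0,0,0,0,0])

```text
time_s: 5.4
position: [0.6202, -0.0619, 0.1795]
tool_rot: [-2.509, -1.89, 0.001]
wrist_force: [0.3, -1.7, -3.9]
width: 0.0334
finger_force: 24.9
```

play_rows([
  [0.015,0,0],
  [0.015,0,0],
  [0.015,0,0],
], roll=[0,0,0])

```text
time_s: 5.7
position: [0.6229, -0.0499, 0.1795]
tool_rot: [-2.509, -1.889, 0.002]
wrist_force: [0.7, -0.3, -4.2]
width: 0.0331
finger_force: 24.9
```

Run:
```python
from h import *
c=env.get_calibration("wrist");im=env.read_camera("wrist")
cv2.imwrite("pics/w3.png",cv2.resize(im[:,:,::-1],(768,576),interpolation=cv2.INTER_CUBIC))
print(env.get_obs()["position"],tool([.623,-.05,.09]))
```

```text
[ 0.62288897 -0.05032586  0.17967394] [0.0003727  0.00010655 0.08967376]
```

View pics/w3.png

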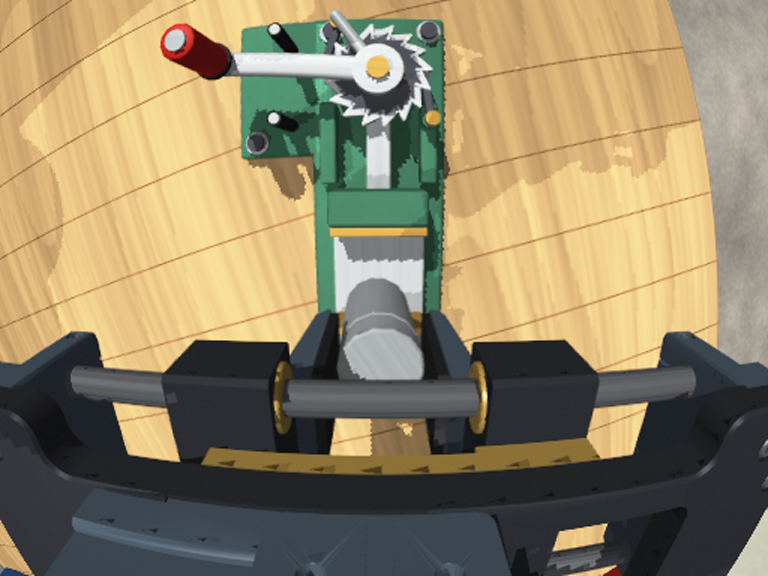

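The insert hangs centred (col 381) on the jaw (cols 330–427). Lowering it.

play_rows([
  [0,0,0.035],
  [0,0,0.065],
  [0,0,0.08],
  [0,0,0.085],
  [0,0,0.085],
], roll=[0,0,0,0,0])

```text
time_s: 6.25
position: [0.6237, -0.0503, 0.0952]
tool_rot: [-2.511, -1.888, 0.0]
wrist_force: [0.4, 0.2, -4.2]
width: 0.0333
finger_force: 24.9
```

play_rows([
  [0,0,0.002],
  [0,0,0.003],
  [0,0,0.004],
  [0,0,0.0045],
  [0,0,0.0045],
], roll=[0,0,0,0,0])

```text
time_s: 6.75
position: [0.6238, -0.0497, 0.0908]
tool_rot: [2.51, 1.889, 0.0]
wrist_force: [0.2, -0.2, -5.4]
width: 0.0337
finger_force: 24.9
```

play_rows([
  [0,0,0.0005],
  [0,0,0.001],
  [0,0,0.001],
], roll=[0,0,0])

```text
time_s: 7.05
position: [0.6241, -0.0498, 0.0905]
tool_rot: [2.51, 1.889, 0.0]
wrist_force: [-3.9, 0.3, 6.4]
width: 0.0335
finger_force: 25.0
```

play_rows([
  [0,0,0.0003],
  [0,0,0.0006],
  [0,0,0.0006],
], roll=[0,0,0])

```text
time_s: 7.35
position: [0.6242, -0.0498, 0.0904]
tool_rot: [2.51, 1.889, 0.001]
wrist_force: [-7.4, 0.7, 13.5]
width: 0.0333
finger_force: 25.1
```

play_rows([
  [0,0,-0.0008],
  [0,0,-0.001],
  [0,0,-0.001],
], roll=[0,0,0])

```text
time_s: 7.65
position: [0.6239, -0.0498, 0.0904]
tool_rot: [2.51, 1.889, 0.0]
wrist_force: [-3.9, -0.0, 6.0]
width: 0.0339
finger_force: 25.0
```

play_rows([
  [0,0,0],
  [0,0,0],
  [0,0,0],
  [0,0,0],
  [0,0,0],
], roll=[0,0,0,0,0], claw=0.065)

```text
time_s: 8.15
position: [0.6238, -0.0498, 0.09]
tool_rot: [2.51, 1.889, 0.0]
wrist_force: [0.3, -0.4, -0.3]
width: 0.0647
finger_force: 0.0
```

play_rows([
  [0,0,-0.02],
  [0,0,-0.05],
  [0,0,-0.09],
  [0,0,-0.12],
  [0,0,-0.12],
], roll=[0,0,0,0,0])

```text
time_s: 8.65
position: [0.626, -0.05, 0.2145]
tool_rot: [2.507, 1.886, 0.007]
wrist_force: [1.3, -0.5, 0.6]
width: 0.065
finger_force: 0.0
```

Run:
```python
from h import *
import pickle
c=env.get_calibration("wrist");im=env.read_camera("wrist");pickle.dump(c,open("w4.pkl","wb"))
cv2.imwrite("pics/w4.png",cv2.resize(im[:,:,::-1],(768,576),interpolation=cv2.INTER_CUBIC))
print(env.get_obs()["position"])
```

```text
[ 0.62483377 -0.04988756  0.21208889]
```

View pics/w4.png

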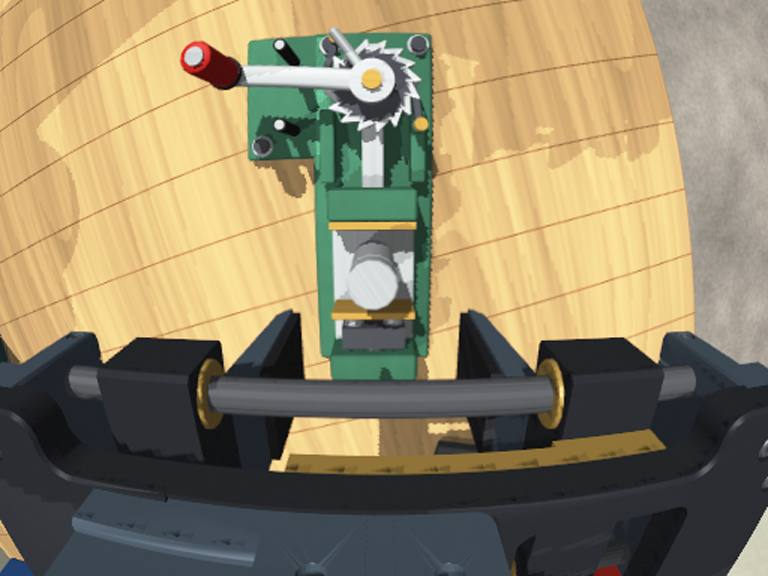

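The insert stands between the covers, top at (373,287), and the grip top is at (194,56).

Run:
```python
from h import *
import pickle
c=pickle.load(open("w4.pkl","rb"))
P=lambda u,v,z:onz("wrist",u/1.5,v/1.5,z,c)
g=P(194,56,.134);w=P(371,79,.088);i=P(373,287,.11);print(g,w,i,np.linalg.norm((g-w)[:2]))
ml,mr=P(330,230,.066),P(415,230,.066);print((ml+mr)/2,ml,mr)
y=np.radians(15.6);vy=np.array([np.sin(y),np.cos(y)]);vx=np.array([np.cos(y),-np.sin(y)])
for G in(g[:2],np.array([.5598,.1184]),np.array([.5629,.1202])):
  for W in(w[:2],np.array([.6577,.0811])):
    d=G-W;print(d@vx,d@vy,np.arctan2(d@vy,-d@vx))
m=np.array([.6305,-.0229]);print("axis from jaw",(w[:2]-m)@vx,(w[:2]-m)@vy)
```

```text
[0.5621261  0.11968671 0.134     ] [0.65911968 0.07843853 0.088     ] [ 0.62247507 -0.05283443  0.11      ] 0.10540003149042745
[ 0.63042044 -0.02315323  0.066     ] [ 0.60067353 -0.01447733  0.066     ] [ 0.66016736 -0.03182913  0.066     ]
-0.10451303694560776 0.013645209657206739 0.1298255407610189
-0.10242992934983743 0.011463558402864893 0.11145232450908733
-0.10640743219421048 0.011780364557659986 0.11026096325118971
-0.10432432459844013 0.009598713303318143 0.09175006866891905
-0.10390568391424522 0.014347708621803089 0.1372162446605208
-0.10182257631847488 0.012166057367461246 0.11891914183842343
axis from jaw 0.0003134680686790005 0.10530187481334985
```

play_rows([
  [0.035,-0.025,0],
  [0.075,-0.05,0],
  [0.11,-0.08,0],
  [0.146,-0.108,0],
  [0.146,-0.108,0],
], roll=[-8,-16,-24,-32,-40])

```text
time_s: 9.2
position: [0.5578, 0.1239, 0.2085]
tool_rot: [-1.7, -2.639, 0.002]
wrist_force: [-0.3, -0.4, -0.3]
width: 0.065
finger_force: 0.0
```

play_rows([
  [0,0,0],
  [0,0,0],
  [0,0,0],
  [0,0,0],
  [0,0,0],
], roll=[-8,-16,-24,-32,-40])

```text
time_s: 9.7
position: [0.5596, 0.1203, 0.2085]
tool_rot: [-0.7, -3.061, 0.001]
wrist_force: [-0.1, 0.1, 0.0]
width: 0.0651
finger_force: 0.0
```

play_rows([
  [0,0,0],
  [0,0,0],
  [0,0,0],
  [0,0,0],
], roll=[-8,-10.5,-10.5,-10.5])

```text
time_s: 10.1
position: [0.5599, 0.1204, 0.2091]
tool_rot: [-0.428, -3.111, 0.001]
wrist_force: [0.8, -1.0, -0.7]
width: 0.0652
finger_force: 0.0
```

Run:
```python
from h import *
c=env.get_calibration("wrist");im=env.read_camera("wrist")
hsv=cv2.cvtColor(im,cv2.COLOR_RGB2HSV);m=((hsv[...,0]<8)|(hsv[...,0]>172))&(hsv[...,1]>150)&(hsv[...,2]>60)
n,l,s,ce=cv2.connectedComponentsWithStats(m.astype(np.uint8))
for k in range(1,n):
    if s[k,4]>80:print(s[k],ce[k])
o=env.get_obs();print(o["position"],o["tool_rot"])
print(proj("wrist",[.5622,.1197,.134],c),tool([.5622,.1197,.11]))
M=R.from_rotvec(o["tool_rot"]).as_matrix();print(M.round(3))
cv2.imwrite("pics/w5.png",im[:,:,::-1])
```

```text
[242 173  25  36 527] [253.89373814 188.4914611 ]
[  0 347  17  35 236] [  6.40254237 365.37288136]
[0.560061   0.12038273 0.20934539] [-4.28203517e-01 -3.11133520e+00  4.61814242e-04]
[253.4908894  198.12762126] [-2.33139756e-03 -3.79923128e-05  9.93434028e-02]
[[-0.963  0.27  -0.001]
 [ 0.27   0.963 -0.   ]
 [ 0.001 -0.    -1.   ]]
```

View pics/w5.png

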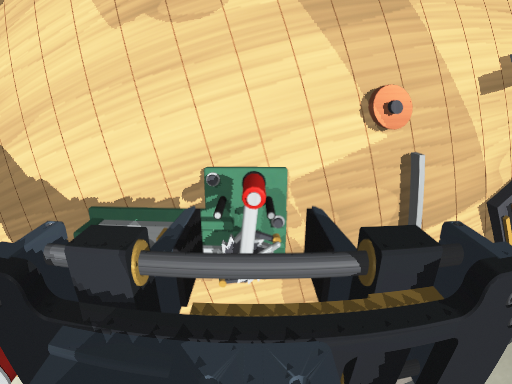

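The grip top is at (254,199), midway between the fingers, whose tips are clear. Going down and gripping.

play_rows([
  [-0.002,0,0.03],
  [-0.002,0,0.06],
  [-0.002,0,0.085],
  [-0.002,0,0.099],
  [-0.002,0,0.099],
], roll=[0,0,0,0,0])

```text
time_s: 10.65
position: [0.5612, 0.1197, 0.1093]
tool_rot: [-0.427, -3.11, 0.001]
wrist_force: [-0.4, -0.2, 0.1]
width: 0.065
finger_force: 0.0
```

play_rows([
  [0,0,0],
  [0,0,0],
  [0,0,0],
  [0,0,0],
  [0,0,0],
], roll=[0,0,0,0,0], claw=0.015, force=30)

```text
time_s: 11.15
position: [0.5626, 0.12, 0.1115]
tool_rot: [0.426, 3.112, 0.0]
wrist_force: [0.4, 0.5, -0.2]
width: 0.0277
finger_force: 0.0
```

play_rows([
  [0,0,0],
  [0,0,0],
  [0,0,0],
  [0,0,0],
], roll=[0,0,0,0])

```text
time_s: 11.55
position: [0.5624, 0.1199, 0.1112]
tool_rot: [0.426, 3.112, 0.0]
wrist_force: [-0.3, 0.9, 3.5]
width: 0.0216
finger_force: 30.0
```

Run:
```python
from h import *
o=env.get_obs();print(o["position"],o["wrist_force"],o["width"])
y=np.radians(15.6);vy=np.array([np.sin(y),np.cos(y)]);vx=np.array([np.cos(y),-np.sin(y)])
d=o["position"][:2]-np.array([.6591,.0785]);print(d@vx,d@vy,np.arctan2(d@vy,-d@vx))
```

```text
[0.56244239 0.11994431 0.11119245] [-0.30073612  0.90005351  3.48108109] 0.02157250358870846
-0.10424218436789486 0.01392446365195946 0.13279192842435664
```

play_rows([
  [-0.0005,0.003,0],
  [-0.001,0.006,0],
  [-0.0015,0.008,0],
  [-0.0015,0.008,0],
  [-0.0015,0.008,0],
], roll=[0,0,0,0,0])

```text
time_s: 12.05
position: [0.5659, 0.1276, 0.1111]
tool_rot: [-0.426, -3.112, -0.0]
wrist_force: [-3.4, 1.9, 5.6]
width: 0.0214
finger_force: 30.0
```

play_rows([
  [-0.0003,0.001,0],
  [-0.0004,0.0015,0],
  [-0.0004,0.0015,0],
], roll=[0,0,0])

```text
time_s: 12.35
position: [0.5667, 0.129, 0.1111]
tool_rot: [-0.426, -3.112, -0.0]
wrist_force: [-2.3, 1.6, 6.7]
width: 0.0213
finger_force: 30.0
```

play_rows([
  [-0.0003,0.001,0],
  [-0.0003,0.001,0],
  [-0.0003,0.001,0],
], roll=[0,0,0])

```text
time_s: 12.65
position: [0.5671, 0.1299, 0.1111]
tool_rot: [-0.426, -3.112, -0.0]
wrist_force: [-4.6, 2.3, 6.8]
width: 0.0212
finger_force: 30.0
```

play_rows([
  [0.0003,0.001,0],
  [0.0003,0.001,0],
  [0.0003,0.001,0],
], roll=[0,0,0])

```text
time_s: 12.95
position: [0.5674, 0.1307, 0.1111]
tool_rot: [0.426, 3.112, 0.0]
wrist_force: [-0.9, 0.7, 5.6]
width: 0.0213
finger_force: 30.0
```

play_rows([
  [0,0.001,0],
  [0,0.001,0],
  [0,0.001,0],
], roll=[0,0,0])

```text
time_s: 13.25
position: [0.5677, 0.1315, 0.1111]
tool_rot: [0.426, 3.112, 0.0]
wrist_force: [0.2, 0.8, 5.1]
width: 0.0212
finger_force: 30.0
```

play_rows([
  [-0.0002,0.001,0],
  [-0.0002,0.001,0],
  [-0.0002,0.001,0],
], roll=[0,0,0])

```text
time_s: 13.55
position: [0.5682, 0.1323, 0.1111]
tool_rot: [0.426, 3.112, 0.0]
wrist_force: [0.9, -1.5, 4.8]
width: 0.0213
finger_force: 30.0
```

play_rows([
  [-0.0002,0.001,0],
  [-0.0002,0.001,0],
  [-0.0002,0.001,0],
], roll=[0,0,0])

```text
time_s: 13.85
position: [0.5686, 0.1332, 0.1111]
tool_rot: [0.426, 3.112, 0.0]
wrist_force: [1.5, -1.5, 4.8]
width: 0.0209
finger_force: 30.0
```

play_rows([
  [-0.0002,0.001,0],
  [-0.0002,0.001,0],
  [-0.0002,0.001,0],
], roll=[0,0,0])

```text
time_s: 14.15
position: [0.569, 0.1341, 0.1111]
tool_rot: [0.426, 3.112, -0.0]
wrist_force: [2.3, -3.4, 4.7]
width: 0.0209
finger_force: 30.0
```

```bash
cat >> h.py <<'E'
y=np.radians(15.6);vy=np.array([np.sin(y),np.cos(y)]);vx=np.array([np.cos(y),-np.sin(y)])
def lev():
    o=env.get_obs();d=o["position"][:2]-np.array([.6591,.0785]);f=o["wrist_force"][:2]
    print("t",o["time_s"].round(2),"r",np.hypot(*d).round(4),"x",(d@vx).round(4),"s",(d@vy).round(4),"a",np.arctan2(d@vy,-d@vx).round(3),"fx",(f@vx).round(2),"fy",(f@vy).round(2))
E
python3 -c "
from h import *
lev()"
```

```text
Traceback (most recent call last):
  File "h.py", line 27, in lev
    print("t",o["time_s"].round(2),"r",np.hypot(*d).round(4),"x",(d@vx).round(4),"s",(d@vy).round(4),"a",np.arctan2(d@vy,-d@vx).round(3),"fx",(f@vx).round(2),"fy",(f@vy).round(2))
              ^^^^^^^^^^^^^^^^^
AttributeError: 'float' object has no attribute 'round'
```

play_rows([
  [-0.0002,0.001,0],
  [-0.0002,0.001,0],
  [-0.0002,0.001,0],
], roll=[0,0,0])

```text
time_s: 14.45
position: [0.5692, 0.1345, 0.111]
tool_rot: [-0.425, -3.112, 0.002]
wrist_force: [1.1, -8.6, 6.2]
width: 0.0211
finger_force: 30.0
```

```bash
sed -i 's/o\["time_s"\].round(2)/o["time_s"]/' h.py
python3 -c "
from h import *
lev()"
```

```text
t 14.45 r 0.106 x -0.1017 s 0.0298 a 0.285 fx 3.37 fy -7.96
```

play_rows([
  [0.0014,-0.005,0],
  [0.0024,-0.01,0],
  [0.0032,-0.015,0],
  [0.0038,-0.02,0],
  [0.0041,-0.025,0],
], roll=[0,0,0,0,0])

```text
time_s: 14.95
position: [0.5593, 0.1121, 0.1112]
tool_rot: [0.426, 3.111, 0.001]
wrist_force: [7.9, -0.9, 1.4]
width: 0.0215
finger_force: 30.0
```

play_rows([
  [0.0002,-0.005,0],
  [0,-0.01,0],
  [-0.0003,-0.015,0],
  [-0.001,-0.019,0],
  [-0.0015,-0.022,0],
], roll=[0,0,0,0,0])

```text
time_s: 15.45
position: [0.5551, 0.0905, 0.1112]
tool_rot: [0.426, 3.11, 0.001]
wrist_force: [8.5, 1.1, -0.4]
width: 0.0211
finger_force: 30.0
```

```bash
python3 -c "
from h import *
lev()"
```

```text
t 15.45 r 0.1047 x -0.1034 s -0.0164 a -0.158 fx 7.92 fy 3.36
```

play_rows([
  [-0.001,-0.002,0],
  [-0.0013,-0.003,0],
  [-0.0013,-0.003,0],
], roll=[0,0,0])

```text
time_s: 15.75
position: [0.555, 0.0873, 0.1111]
tool_rot: [0.426, 3.112, 0.001]
wrist_force: [4.3, 0.6, 2.5]
width: 0.0214
finger_force: 30.0
```

play_rows([
  [-0.0003,-0.001,0],
  [-0.0003,-0.001,0],
  [-0.0003,-0.001,0],
], roll=[0,0,0])

```text
time_s: 16.05
position: [0.5549, 0.0864, 0.1111]
tool_rot: [0.426, 3.112, 0.0]
wrist_force: [5.4, 0.6, 3.2]
width: 0.0213
finger_force: 30.0
```

```bash
python3 -c "
from h import *
lev()"
```

```text
t 16.05 r 0.1045 x -0.1025 s -0.0204 a -0.197 fx 5.02 fy 1.98
```

play_rows([
  [-0.0006,-0.001,0],
  [-0.0006,-0.001,0],
  [-0.0006,-0.001,0],
], roll=[0,0,0])

```text
time_s: 16.35
position: [0.5549, 0.0852, 0.1111]
tool_rot: [-0.426, -3.113, -0.0]
wrist_force: [3.2, 1.3, 5.5]
width: 0.0211
finger_force: 30.0
```

play_rows([
  [-0.0003,-0.001,0],
  [-0.0003,-0.001,0],
  [-0.0003,-0.001,0],
], roll=[0,0,0])

```text
time_s: 16.65
position: [0.5549, 0.0842, 0.1111]
tool_rot: [-0.426, -3.112, -0.0]
wrist_force: [2.4, 2.0, 5.3]
width: 0.0212
finger_force: 30.0
```

```bash
python3 -c "
from h import *
lev()"
```

```text
t 16.65 r 0.1043 x -0.1019 s -0.0225 a -0.217 fx 1.79 fy 2.58
```

play_rows([
  [-0.0002,-0.001,0],
  [-0.0002,-0.001,0],
  [-0.0002,-0.001,0],
], roll=[0,0,0])

```text
time_s: 16.95
position: [0.5549, 0.0837, 0.1111]
tool_rot: [-0.427, -3.112, -0.002]
wrist_force: [3.2, 8.6, 5.0]
width: 0.0214
finger_force: 30.0
```

```bash
python3 -c "
from h import *
lev()"
```

```text
t 16.95 r 0.1043 x -0.1017 s -0.023 a -0.222 fx 0.81 fy 9.13
```

play_rows([
  [0.0012,0.005,0],
  [0.0021,0.01,0],
  [0.0028,0.0155,0],
  [0.0032,0.0205,0],
  [0.0033,0.026,0],
], roll=[0,0,0,0,0])

```text
time_s: 17.45
position: [0.5586, 0.109, 0.111]
tool_rot: [-0.426, -3.112, 0.001]
wrist_force: [1.8, -2.2, 5.8]
width: 0.0215
finger_force: 30.0
```

play_rows([
  [-0.0001,0.005,0],
  [-0.0005,0.0105,0],
  [-0.0012,0.0155,0],
  [-0.0021,0.0205,0],
  [-0.0033,0.0255,0],
], roll=[0,0,0,0,0])

```text
time_s: 17.95
position: [0.5684, 0.1327, 0.111]
tool_rot: [-0.426, -3.112, 0.001]
wrist_force: [0.4, -1.3, 8.7]
width: 0.021
finger_force: 30.0
```

play_rows([
  [0,0,0],
  [0,0,0],
], roll=[0,0])

```text
time_s: 18.15
position: [0.5684, 0.1327, 0.111]
tool_rot: [-0.425, -3.112, 0.001]
wrist_force: [0.0, -0.1, 8.0]
width: 0.0212
finger_force: 30.0
```

```bash
python3 -c "
from h import *
lev()"
```

```text
t 18.15 r 0.1057 x -0.1019 s 0.0278 a 0.267 fx 0.03 fy -0.09
```

play_rows([
  [0.0012,-0.005,0],
  [0.0021,-0.01,0],
  [0.0028,-0.015,0],
  [0.0032,-0.02,0],
  [0.0033,-0.025,0],
], roll=[0,0,0,0,0])

```text
time_s: 18.65
position: [0.5587, 0.1094, 0.1111]
tool_rot: [-0.426, -3.112, 0.0]
wrist_force: [3.0, 1.5, 5.5]
width: 0.0207
finger_force: 30.0
```

play_rows([
  [-0.0001,-0.005,0],
  [-0.0005,-0.01,0],
  [-0.0012,-0.015,0],
  [-0.0021,-0.02,0],
  [-0.0033,-0.0252,0],
], roll=[0,0,0,0,0])

```text
time_s: 19.15
position: [0.555, 0.0842, 0.111]
tool_rot: [-0.426, -3.112, 0.0]
wrist_force: [1.7, 3.3, 7.1]
width: 0.0212
finger_force: 30.0
```

play_rows([
  [0,0,0],
  [0,0,0],
], roll=[0,0])

```text
time_s: 19.35
position: [0.555, 0.0842, 0.111]
tool_rot: [-0.426, -3.112, 0.0]
wrist_force: [1.0, 1.8, 7.2]
width: 0.0211
finger_force: 30.0
```

```bash
python3 -c "
from h import *
lev()"
```

```text
t 19.35 r 0.1043 x -0.1018 s -0.0225 a -0.217 fx 0.5 fy 1.99
```

play_rows([
  [0.0012,0.005,0],
  [0.0021,0.01,0],
  [0.0028,0.015,0],
  [0.0032,0.02,0],
  [0.0033,0.025,0],
], roll=[0,0,0,0,0])

```text
time_s: 19.85
position: [0.5587, 0.1092, 0.111]
tool_rot: [-0.425, -3.112, 0.001]
wrist_force: [1.8, -2.0, 7.4]
width: 0.0207
finger_force: 30.0
```

play_rows([
  [-0.0001,0.005,0],
  [-0.0005,0.01,0],
  [-0.0012,0.015,0],
  [-0.0021,0.02,0],
  [-0.0033,0.0252,0],
], roll=[0,0,0,0,0])

```text
time_s: 20.35
position: [0.5684, 0.1326, 0.111]
tool_rot: [-0.426, -3.112, 0.001]
wrist_force: [0.1, -1.0, 8.3]
width: 0.0209
finger_force: 30.0
```

play_rows([
  [0.0012,-0.005,0],
  [0.0021,-0.01,0],
  [0.0028,-0.015,0],
  [0.0032,-0.02,0],
  [0.0033,-0.025,0],
], roll=[0,0,0,0,0])

```text
time_s: 20.85
position: [0.5587, 0.1094, 0.1111]
tool_rot: [-0.426, -3.112, -0.0]
wrist_force: [2.3, 1.7, 5.2]
width: 0.0211
finger_force: 30.0
```

play_rows([
  [-0.0001,-0.005,0],
  [-0.0005,-0.01,0],
  [-0.0012,-0.015,0],
  [-0.0021,-0.02,0],
  [-0.0033,-0.0252,0],
], roll=[0,0,0,0,0])

```text
time_s: 21.35
position: [0.555, 0.0842, 0.111]
tool_rot: [-0.426, -3.112, 0.0]
wrist_force: [1.4, 2.8, 6.4]
width: 0.0212
finger_force: 30.0
```

play_rows([
  [0,0,0],
  [0,0,0],
], roll=[0,0])

```text
time_s: 21.55
position: [0.555, 0.0843, 0.111]
tool_rot: [-0.426, -3.112, 0.0]
wrist_force: [0.6, 2.5, 6.8]
width: 0.0212
finger_force: 30.0
```

```bash
python3 -c "
from h import *
lev()
for n in('scene','top'):
    im=env.read_camera(n);cv2.imwrite(f'pics/{n}2.png',im[:,:,::-1])
a=cv2.imread('pics/scene2.png')[175:285,185:335];b=cv2.imread('pics/top2.png')[130:210,195:325]
c=np.vstack([cv2.resize(a,(450,330),interpolation=cv2.INTER_CUBIC),cv2.resize(b,(450,270),interpolation=cv2.INTER_CUBIC)]);cv2.imwrite('pics/c2.png',c)"
```

```text
t 21.55 r 0.1043 x -0.1018 s -0.0225 a -0.217 fx -0.04 fy 2.56
```

View pics/c2.png

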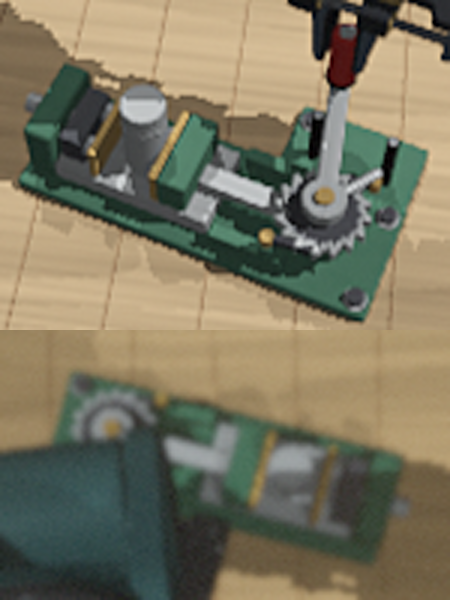

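Jaw has advanced (covers at cols 268 and 325 in the lower crop, about 45 mm apart); the insert is upright, about 11 mm to go. Two cycles, reading the force.

play_rows([
  [0.0012,0.005,0],
  [0.0021,0.01,0],
  [0.0028,0.015,0],
  [0.0032,0.02,0],
  [0.0033,0.025,0],
], roll=[0,0,0,0,0])

```text
time_s: 22.15
position: [0.5586, 0.1092, 0.111]
tool_rot: [-0.426, -3.112, 0.001]
wrist_force: [0.5, -1.8, 7.0]
width: 0.0214
finger_force: 30.0
```

play_rows([
  [-0.0001,0.005,0],
  [-0.0005,0.01,0],
  [-0.0012,0.015,0],
  [-0.0021,0.02,0],
  [-0.0033,0.0252,0],
], roll=[0,0,0,0,0])

```text
time_s: 22.65
position: [0.5683, 0.1327, 0.111]
tool_rot: [-0.426, -3.112, 0.001]
wrist_force: [-0.7, -0.5, 7.6]
width: 0.0212
finger_force: 30.0
```

play_rows([
  [0.0012,-0.005,0],
  [0.0021,-0.01,0],
  [0.0028,-0.015,0],
  [0.0032,-0.02,0],
  [0.0033,-0.025,0],
], roll=[0,0,0,0,0])

```text
time_s: 23.15
position: [0.5587, 0.1094, 0.1111]
tool_rot: [-0.426, -3.112, -0.0]
wrist_force: [2.9, 2.4, 5.5]
width: 0.0214
finger_force: 30.0
```

play_rows([
  [-0.0001,-0.005,0],
  [-0.0005,-0.01,0],
  [-0.0012,-0.015,0],
  [-0.0021,-0.02,0],
  [-0.0033,-0.0252,0],
], roll=[0,0,0,0,0])

```text
time_s: 23.65
position: [0.555, 0.0842, 0.111]
tool_rot: [-0.426, -3.112, -0.0]
wrist_force: [1.3, 2.5, 6.3]
width: 0.0212
finger_force: 30.0
```

play_rows([
  [0,0,0],
  [0,0,0],
], roll=[0,0])

```text
time_s: 23.85
position: [0.555, 0.0843, 0.111]
tool_rot: [-0.426, -3.112, 0.0]
wrist_force: [0.6, 1.4, 7.3]
width: 0.0212
finger_force: 30.0
```

```bash
python3 -c "
from h import *
lev()"
```

```text
t 23.85 r 0.1043 x -0.1019 s -0.0225 a -0.217 fx 0.15 fy 1.55
```

play_rows([
  [0.0012,0.005,0],
  [0.0021,0.01,0],
  [0.0028,0.015,0],
  [0.0032,0.02,0],
  [0.0033,0.025,0],
], roll=[0,0,0,0,0])

```text
time_s: 24.35
position: [0.5586, 0.1092, 0.111]
tool_rot: [-0.425, -3.112, 0.001]
wrist_force: [2.5, -2.5, 5.8]
width: 0.021
finger_force: 30.0
```

play_rows([
  [-0.0001,0.005,0],
  [-0.0005,0.01,0],
  [-0.0012,0.015,0],
  [-0.0021,0.02,0],
  [-0.0033,0.0252,0],
], roll=[0,0,0,0,0])

```text
time_s: 24.85
position: [0.5684, 0.1327, 0.111]
tool_rot: [-0.426, -3.112, 0.001]
wrist_force: [-0.5, -0.6, 8.5]
width: 0.0215
finger_force: 30.0
```

play_rows([
  [0.0012,-0.005,0],
  [0.0021,-0.01,0],
  [0.0028,-0.015,0],
  [0.0032,-0.02,0],
  [0.0033,-0.025,0],
], roll=[0,0,0,0,0])

```text
time_s: 25.35
position: [0.5587, 0.1093, 0.1111]
tool_rot: [-0.426, -3.112, -0.0]
wrist_force: [2.1, 2.6, 6.4]
width: 0.0212
finger_force: 30.0
```

play_rows([
  [-0.0001,-0.005,0],
  [-0.0005,-0.01,0],
  [-0.0012,-0.015,0],
  [-0.0021,-0.02,0],
  [-0.0033,-0.0252,0],
], roll=[0,0,0,0,0])

```text
time_s: 25.85
position: [0.555, 0.0843, 0.111]
tool_rot: [-0.426, -3.112, -0.0]
wrist_force: [1.3, 4.2, 6.2]
width: 0.0211
finger_force: 30.0
```

play_rows([
  [0,0,0],
  [0,0,0],
], roll=[0,0])

```text
time_s: 26.05
position: [0.555, 0.0843, 0.111]
tool_rot: [-0.426, -3.112, -0.0]
wrist_force: [1.7, 2.4, 6.6]
width: 0.0212
finger_force: 30.0
```

```bash
python3 -c "
from h import *
lev()"
```

```text
t 26.05 r 0.1042 x -0.1018 s -0.0224 a -0.217 fx 1.01 fy 2.74
```

play_rows([
  [0.0012,0.005,0],
  [0.0021,0.01,0],
  [0.0028,0.015,0],
  [0.0032,0.02,0],
  [0.0033,0.025,0],
], roll=[0,0,0,0,0])

```text
time_s: 26.55
position: [0.5586, 0.1092, 0.111]
tool_rot: [-0.426, -3.112, 0.001]
wrist_force: [2.0, -1.6, 6.3]
width: 0.0209
finger_force: 30.0
```

play_rows([
  [-0.0001,0.005,0],
  [-0.0005,0.01,0],
  [-0.0012,0.015,0],
  [-0.0021,0.02,0],
  [-0.0033,0.0252,0],
], roll=[0,0,0,0,0])

```text
time_s: 27.05
position: [0.5683, 0.1326, 0.111]
tool_rot: [-0.426, -3.112, 0.001]
wrist_force: [0.1, 0.9, 8.1]
width: 0.0209
finger_force: 30.0
```

play_rows([
  [0.0012,-0.005,0],
  [0.0021,-0.01,0],
  [0.0028,-0.015,0],
  [0.0032,-0.02,0],
  [0.0033,-0.025,0],
], roll=[0,0,0,0,0])

```text
time_s: 27.55
position: [0.5588, 0.1096, 0.1111]
tool_rot: [0.426, 3.113, 0.001]
wrist_force: [3.2, 5.6, 5.9]
width: 0.0213
finger_force: 30.0
```

play_rows([
  [-0.0001,-0.005,0],
  [-0.0005,-0.01,0],
  [-0.0012,-0.015,0],
  [-0.0021,-0.02,0],
  [-0.0033,-0.0252,0],
], roll=[0,0,0,0,0])

```text
time_s: 28.05
position: [0.555, 0.0847, 0.111]
tool_rot: [-0.426, -3.112, -0.001]
wrist_force: [0.1, 9.2, 6.4]
width: 0.0213
finger_force: 30.0
```

play_rows([
  [0,0,0],
  [0,0,0],
], roll=[0,0])

```text
time_s: 28.25
position: [0.555, 0.0845, 0.1111]
tool_rot: [-0.427, -3.112, -0.001]
wrist_force: [1.5, 6.0, 6.9]
width: 0.0211
finger_force: 30.0
```

```bash
python3 -c "
from h import *
lev()"
```

```text
t 28.25 r 0.1042 x -0.1019 s -0.0222 a -0.214 fx -0.12 fy 6.2
```

Clearly heavy: 6 to 9 N against about 2 N before. Stop pumping and let go.

play_rows([
  [0,0,0],
  [0,0,0],
  [0,0,0],
  [0,0,0],
  [0,0,0],
], roll=[0,0,0,0,0], claw=0.065)

```text
time_s: 28.75
position: [0.5548, 0.0841, 0.1107]
tool_rot: [-0.426, -3.112, 0.001]
wrist_force: [0.3, 0.0, 0.4]
width: 0.0581
finger_force: 0.0
```

play_rows([
  [0,0,-0.02],
  [0,0,-0.05],
  [0,0,-0.09],
  [0,0,-0.11],
  [0,0,-0.11],
], roll=[0,0,0,0,0])

```text
time_s: 29.25
position: [0.5567, 0.0843, 0.2239]
tool_rot: [0.425, 3.108, 0.001]
wrist_force: [-0.5, 0.4, -1.0]
width: 0.065
finger_force: 0.0
```

play_rows([
  [0,0,0],
  [0,0,0],
  [0,0,0],
], roll=[0,0,0])

```text
time_s: 29.55
position: [0.5546, 0.0842, 0.2197]
tool_rot: [-0.426, -3.111, 0.001]
wrist_force: [0.5, 0.0, -0.3]
width: 0.0647
finger_force: 0.0
```

```bash
python3 -c "
from h import *
for n in('scene','top'):
    im=env.read_camera(n);cv2.imwrite(f'pics/{n}3.png',im[:,:,::-1])
a=cv2.imread('pics/scene3.png')[175:285,185:335];b=cv2.imread('pics/top3.png')[130:210,195:325]
c=np.vstack([cv2.resize(a,(450,330),interpolation=cv2.INTER_CUBIC),cv2.resize(b,(450,270),interpolation=cv2.INTER_CUBIC)]);cv2.imwrite('pics/c3.png',c)"
```

```text
(no output)
```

View pics/c3.png

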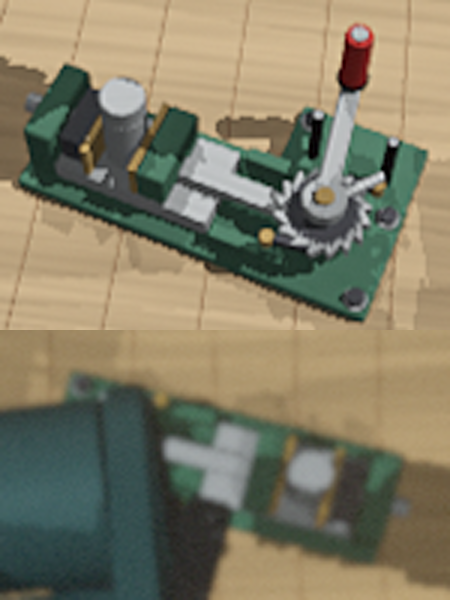

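The insert is upright between both covers (cover cols about 290 and 330 in the lower crop), and the lever is free. Picture views are used up, so I'll check jaw travel numerically from the same wrist pose as before.

play_rows([
  [-0.03,-0.03,0],
  [-0.06,-0.06,0],
  [-0.09,-0.09,0],
  [-0.104,-0.11,0],
  [-0.104,-0.11,0],
], roll=[8,16,24,32,40])

```text
time_s: 30.15
position: [0.6268, -0.0523, 0.2204]
tool_rot: [-1.476, -2.773, 0.001]
wrist_force: [-0.4, -0.0, 0.1]
width: 0.0652
finger_force: 0.0
```

play_rows([
  [0,0,0],
  [0,0,0],
  [0,0,0],
  [0,0,0],
  [0,0,0],
], roll=[8,16,24,32,40])

```text
time_s: 30.65
position: [0.6257, -0.0496, 0.2204]
tool_rot: [-2.333, -2.103, 0.001]
wrist_force: [0.5, -0.3, -0.0]
width: 0.0651
finger_force: 0.0
```

play_rows([
  [0,0,0.007],
  [0,0,0.007],
  [0,0,0.007],
  [0,0,0.007],
], roll=[8,10.5,10.5,10.5])

```text
time_s: 31.05
position: [0.6259, -0.0496, 0.2138]
tool_rot: [-2.509, -1.891, 0.0]
wrist_force: [0.6, -0.2, 0.2]
width: 0.065
finger_force: 0.0
```

```bash
cat > chk.py <<'E'
from h import *
import pickle
c=env.get_calibration("wrist");im=env.read_camera("wrist")[:,:,::-1].copy();pickle.dump(c,open("w6.pkl","wb"))
cv2.imwrite("pics/w6.png",cv2.resize(im,(768,576),interpolation=cv2.INTER_CUBIC))
print(env.get_obs()["position"])
for n in("w1","w4","w6"):
    a=cv2.imread(f"pics/{n}.png");cc=pickle.load(open(n+".pkl","rb"))
    h=cv2.cvtColor(a,cv2.COLOR_BGR2HSV);m=((h[...,0]>14)&(h[...,0]<26)&(h[...,1]>140)&(h[...,2]>90)).astype(np.uint8)
    m[:, :300]=0;m[:,480:]=0;m[:180]=0;m[340:]=0
    k,l,s,ce=cv2.connectedComponentsWithStats(m)
    for j in range(1,k):
        if s[j,4]>60:
            x,yy,w,hh=s[j,:4]
            q=[onz("wrist",(x+w/2)/1.5,v/1.5,.066,cc)[:2]-np.array([.6305,-.0229]) for v in(yy,yy+hh)]
            print(n,s[j],[(np.round(t@vx,4),np.round(t@vy,4)) for t in q])
# red grip
E
python3 chk.py
```

```text
[ 0.62590084 -0.04959616  0.2138703 ]
w1 [375 200  88   9 653] [(np.float64(0.0001), np.float64(0.0056)), (np.float64(0.0001), np.float64(-0.0009))]
w1 [ 376  282   83   19 1452] [(np.float64(-0.0006), np.float64(-0.0551)), (np.float64(-0.0004), np.float64(-0.0699))]
w4 [329 222  88   8 615] [(np.float64(0.0004), np.float64(0.0055)), (np.float64(0.0004), np.float64(-0.0004))]
w4 [332 300  83  20 827] [(np.float64(0.0001), np.float64(-0.0536)), (np.float64(-0.0001), np.float64(-0.0697))]
w6 [333 269  85   9 601] [(np.float64(0.0006), np.float64(-0.0292)), (np.float64(0.0006), np.float64(-0.0361))]
w6 [334 308  16  20 245] [(np.float64(-0.0251), np.float64(-0.0595)), (np.float64(-0.0257), np.float64(-0.0757))]
w6 [399 308  18  20 232] [(np.float64(0.025), np.float64(-0.0598)), (np.float64(0.0252), np.float64(-0.0761))]
```

The jaw has moved 36 mm (6 teeth, latched) and the fixed cover has given 6 mm, which matches a stroke of 5.5 N or more. Handing in.

```bash
python3 -c "
from bench import env
print(env.close_job())"
```

```text
the job is handed in; nothing more can be done
None
```

The insert stands upright and clamped between the brass covers after six strokes, the last one clearly heavy (about 6 to 9 N against 2 N before); the lever is released and the job is handed in, with no verdict returned.

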